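# Load the bench caddy and wheel it to its mark

### The job

Pick up the orange-capped dropper bottle, tip it over to about 45 degrees in the air to mix it (do not lay it right over) and bring it level, then stand it upright in the caddy's tray and let go. Then take the caddy by its push bar and roll it forward, without lifting it off its wheels, until both front swivel castors trail straight behind their pivots, and steer it to stop squarely inside the yellow tape corners, facing the way of the arrow, with both castors again trailing straight; let go. Leave everything else alone.

Things in the scene. Friction and masses are not known exactly. Their poses are not given: they have to be found in the camera images.
- orange_bottle_centre (a point): 30 ml dropper bottle, cream with an orange cap, 28 mm across (round body up to 52 mm, then an 18 mm cap), 74 mm tall, about 35 g; the point is its centre, half-way up (37 mm); z points up out of its cap. Starts standing on the worktop right of the robot, two other dropper bottles near it
- caddy: blue tray trolley, about 0.5 kg. Origin on the worktop under the tray's centre, +x = forward (away from the push bar), z up. Tray 170 (x) by 104 (y) mm, floor 38 mm and rim 52 mm above the worktop, 3 mm walls. Rear: two fixed wheels, radius 14 mm, axle line at x = -55 mm, rolling only along x. Front: two free swivel castors, pivots at x = 55, y = +38 (left) and -38 mm (right), 14 mm trail, on a rocking axle that keeps both on the worktop
- push_bar (a point): centre of the caddy's push bar: a black level round bar 12 mm thick, 68 mm long, along the caddy's y, at caddy x = -95 mm, 116 mm above the worktop, on two thin steel uprights 38 mm either side; it can be pinched from above, fingers closing along the caddy's x. Axes as the caddy's
- tray_floor (a point): point on the tray floor at caddy x = 25 mm, y = 0, 38 mm above the worktop: a good place to stand the bottle, clear of the push bar
- left_castor_wheel (a point): wheel centre of the caddy's left front castor, 14 mm from its pivot; its x axis points from the wheel to the pivot, so the castor trails straight when the wheel is behind its pivot, i.e. at caddy x = 41 mm, y = 38 mm. Starts turned about 50 to 130 degrees aside; it needs about 50 to 60 mm of straight rolling to come round
- right_castor_wheel (a point): the same for the right front castor; trails straight at caddy x = 41 mm, y = -38 mm
- parking_mark: flat mark of yellow tape on the worktop, four corners of a 210 by 150 mm rectangle and an arrow head in it; origin at its centre, +x (long side) = the way the arrow points and the caddy must face. It is only tape: wheels roll over it. 280 to 410 mm ahead of the caddy's start, somewhat to one side and turned
- white_bottle_centre (a point): shorter dropper bottle, cream with a white cap, 28 mm across, 64 mm tall; the point is its centre, half-way up. Bystander: leave alone
- brown_bottle_centre (a point): brown dropper bottle with a green cap, 28 mm across, 69 mm tall; the point is its centre, half-way up. Bystander: leave alone
- sample_bottle: white wide-mouth bottle with a purple band, 71 mm across, 148 mm tall; origin at the centre of its underside. Bystander: leave alone
- cell_a: clear square sample cell, 28x28x66 mm, standing; origin at the centre of its underside. Bystander: leave alone
- cell_b: a second clear square sample cell, 28x28x66 mm, standing; origin as the first. Bystander: leave alone
- bottle_cap: white round screw cap lying on its top, open side up, 63 mm across, 31 mm tall; origin at the centre of its underside. Bystander: leave alone
- orange_bottle: the same bottle, its frame's origin at the centre of its underside

How it is judged (in metres and radians):
On the way, in this order (a step that is already met when the one before it is completed fails the run):
1. the orange-capped bottle is tipped to 30 to 60 degrees, clear of the worktop (angle between orange_bottle_centre's own z axis and vertical between 0.52 and 1.05 rad and height (world z) of orange_bottle_centre above 0.06 m), for 0.2 s.
2. it stands upright in the tray, let go (x of orange_bottle_centre in the frame of caddy between -0.06 and 0.08 m and y of orange_bottle_centre in the frame of caddy between -0.045 and 0.045 m and z of orange_bottle_centre in the frame of caddy between 0.068 and 0.082 m and angle between orange_bottle_centre's own z axis and vertical below 0.15 rad and contact force between orange_bottle and the fingers below 0.1 N and linear speed of orange_bottle below 0.03 m/s), for 0.2 s.
3. the caddy has been rolled forward so that both castors trail straight (within about 12 degrees), before it is within 80 mm of the mark's centre (x of each of left_castor_wheel, right_castor_wheel in the frame of caddy below 0.055 m and y of left_castor_wheel in the frame of caddy between 0.035 and 0.041 m and y of right_castor_wheel in the frame of caddy between -0.041 and -0.035 m and horizontal distance between caddy and parking_mark above 0.08 m), for 0.2 s.
4. the caddy stands on the mark: centre within 15 mm, heading within 10 degrees (horizontal distance between caddy and parking_mark below 0.015 m and angle between the x axis of caddy and the x axis of parking_mark, either way round below 0.17 rad and x of push_bar in the frame of parking_mark below 0 m and x of orange_bottle_centre in the frame of caddy between -0.06 and 0.08 m and y of orange_bottle_centre in the frame of caddy between -0.045 and 0.045 m and z of orange_bottle_centre in the frame of caddy between 0.068 and 0.082 m and angle between orange_bottle_centre's own z axis and vertical below 0.15 rad), for 0.2 s.
At the end, for the whole second after the job is handed in: The caddy stands at rest on its wheels with its centre within 15 mm of the mark's centre, facing the arrow's way within 10 degrees, both castors trailing within about 25 degrees, and the orange-capped bottle stands upright in its tray (all of step 4 and x of each of left_castor_wheel, right_castor_wheel in the frame of caddy below 0.055 m and y of left_castor_wheel in the frame of caddy between 0.032 and 0.044 m and y of right_castor_wheel in the frame of caddy between -0.044 and -0.032 m and linear speed of each of caddy, orange_bottle below 0.02 m/s and angle between caddy's own z axis and vertical below 0.05 rad); the robot touches nothing.
It fails at once if the caddy is lifted more than 15 mm or tipped more than 12 degrees (height (world z) of caddy above 0.015 m or angle between caddy's own z axis and vertical above 0.21 rad).
It fails at once if the orange-capped bottle is laid over (beyond 75 degrees) (angle between orange_bottle_centre's own z axis and vertical above 1.3 rad).
It fails at once if a bystander is moved more than 30 mm or knocked over (distance of any of white_bottle_centre, brown_bottle_centre, sample_bottle, cell_a, cell_b, bottle_cap from where it was at the start of the episode above 0.03 m or angle between any of white_bottle_centre, brown_bottle_centre, sample_bottle, cell_a, cell_b, bottle_cap's own z axis and vertical above 0.5 rad).
It also fails if it takes over 72 s, if anything falls off the work surface, if the arm or the gripper's body presses on something with over 40 N, if the wrist force passes 120 N, or if a joint passes its speed limit or range.

### The arm

A 6-joint arm with a two-finger parallel gripper is mounted at the origin on a cart in front of the work surface, level with it; the furniture and walls round the work are solid. World frame = base frame: x ahead of the robot, y to its left, z up, the work surface at z = 0. Lengths are in mm, angles in rad, forces in N, time in s.
With the tool pointing down it reaches from about 425 to 925 mm from the base axis. Payload 12.5 kg.
Tool frame: the origin (TCP) lies midway between the tips of the shut fingers; the grasp point (between the pads) lies 19 mm behind it; z points along the fingers, y is the line along which they close (so a half turn about z gives the same grasp; the last joint's range is limited). The gripper opens to 85 mm and grips with 20 to 120 N. Pads are 22 mm wide; open, the fingers measure 114 mm over their backs; the gripper's body (76 mm by 85 mm) begins 54 mm behind the grasp point. The pads swing forward as they close: fully open they stand 13 mm farther back than shut.
Start: joints at [1.16, 0.491, 1.559, -0, 1.092, -0.106], TCP at [187.547, 596.214, 231.327] pointing down, gripper open.
Joint ranges: [-3.1, 3.1], [-0.84, 2.19], [0.05, 2.79], [-1.13, 4.28], [0.06, 2.93], [-2.69, 2.69]. Speed limits (rad/s): [2.22, 2.22, 2.79, 3.14, 3.14, 3.14].

### API

Orientations are given as a rotation vector (axis times angle).
In Python, from station import robot, eyes gives the robot as it stands.
- The arm moves only by the tool play_rows, never from a script. Its argument "motion" is a list of rows, each an object of numbers: "dx", "dy", "dz": the shift along the tool's x, y, z each as a share of 40 cm, from -1 to 1; "rx", "ry", "rz": the turn, a rotation vector about the tool's x, y, z each as a share of 180 degrees, from -1 to 1. A call has 1 to 10 rows; each row shifts and turns the commanded pose from where the row before left it, along the tool's axes as they then stand; what a row does not reach is not made up. A row lasts 1/10 s, in which the tool goes at most 50 mm and 8.59 degrees, less where a joint would pass 70% of its speed; a pose out of reach is approached as far as the arm can. A call with a number of a shift or a turn outside -1 to 1 is refused whole. A call with a gripper value outside its range is refused whole. "jaw" is the opening, from -1 (shut) to 1 (fully open), so that 0 is half open, set as the call begins (left out, the last holds). The fingers move at their own pace and stop on an object; "newtons" is the grip in N (left out, the last holds). Time passes only in rows, so rows that do not move let the fingers close. It gives the time, the measured TCP pose, the force, the opening and the grip force at its end, in the units of the state.
- robot.read_state(): the state, without advancing time (a new reading comes with each control period).
- eyes.read_camera(name): name is "scene" or "top"; returns a dict with "color" (400x640x3 uint8, red, green, blue), "z_map" (400x640 float32, mm along the optical axis (not along the pixel's ray), 0 where there is no reading), "vfov" (degrees; the focal length in pixels is half the picture's height over the tangent of half this angle, whatever the lens; pixels are square), "cx", "cy" (the principal point, pixels), "rvec" (rotation vector, rad) and "tvec" (3), from world to camera coordinates, as OpenCV has them. Camera axes: x right, y down, z forward; pixel columns grow to the right and rows downward; lengths in mm; the calibration is good to about 2 mm. A picture is of the moment at which its call begins.
- robot.sign_off(): hands the job in; it is judged then, once.
The state is a dict: "t": time; "joint_positions": joint angles; "joint_vel": joint speeds; "effort": joint torques, N m; "position": TCP position; "eef_rot": TCP orientation; "wrist_force": force on the tool from outside, world axes, zero at the start; "ft_torque": the same for the moment, N m; "finger_gap": finger opening in mm; "grip_force": force on a finger pad.
Only numpy, scipy, OpenCV 4.12 (cv2) and the standard library are available. Lean on these libraries where they do the work, as an engineer would, in place of code of your own. Each camera call takes 0.05 s, during which the arm holds its last target. There are 200 camera calls.

## Working session

There is one attempt and no reset: what is moved stays moved. The work goes in short steps, Python scripts to look and compute and a tool call to move; the robot and the scene stay as the last step left them, time stands still between calls to the robot, and variables do not carry over. Pictures are saved under pics/ and viewed, at most 10 in all, crops included, and the job is handed in when it is done.

Besides the shell and the picture viewer there is one more tool, called after ">>>" in YAML: its name, and indented under it one key for each argument. play_rows: Moves the arm, as the interface text tells. Shift numbers are shares of 40 cm and turn numbers shares of 180 degrees, none past 1 either way. Its arguments: {"type":"object","properties":{"motion":{"type":"array","items":{"type":"object","properties":{"dx":{"type":"number","minimum":-1,"maximum":1},"dy":{"type":"number","minimum":-1,"maximum":1},"dz":{"type":"number","minimum":-1,"maximum":1},"rx":{"type":"number","minimum":-1,"maximum":1},"ry":{"type":"number","minimum":-1,"maximum":1},"rz":{"type":"number","minimum":-1,"maximum":1}}}},"jaw":{"type":"number"},"newtons":{"type":"number"}},"required":["motion"]}

```bash
mkdir -p pics; ls; cat > h.py <<'E'
import numpy as np, cv2, os
from station import robot, eyes
from scipy.spatial.transform import Rotation as Ro
def cam(n):
    d=eyes.read_camera(n); d['R']=cv2.Rodrigues(np.array(d['rvec'],float))[0]; d['t']=np.array(d['tvec'],float)
    d['f']=200/np.tan(np.radians(d['vfov'])/2); return d
def ray(d,u,v):
    r=d['R'].T@np.array([(u-d['cx'])/d['f'],(v-d['cy'])/d['f'],1]); return -d['R'].T@d['t'],r
def plane(d,u,v,z):
    o,r=ray(d,u,v); return o+r*(z-o[2])/r[2]
def cloud(d):
    v,u=np.mgrid[:400,:640]; Z=d['z_map']
    P=np.stack([(u-d['cx'])/d['f']*Z,(v-d['cy'])/d['f']*Z,Z],-1)
    W=(P-d['t'])@d['R']; W[Z==0]=np.nan; return W
def save(d,name): cv2.imwrite('pics/'+name,d['color'][...,::-1])
E
python3 - <<'E'
from h import *
for n in ('scene','top'):
    d=cam(n); save(d,n+'0.png'); print(n,d['f'],d['cx'],d['cy'],-d['R'].T@d['t'],(d['R'].T@[0,0,1]))
    np.savez('pics/'+n+'0.npz',**{k:np.array(v) for k,v in d.items()})
print(robot.read_state())
E
```

```text
pics
scene 377.8048792762526 326.03092929632146 194.99502268995357 [ -64.61922097 -488.39618086  690.08671708] [ 0.62683365  0.41207651 -0.66126586]
top 501.0440306074317 321.6700709484751 194.24234407430646 [ 272.64447148 -131.25826225 1445.2237171 ] [ 0.18354214 -0.00284175 -0.98300773]
{'t': 0.1, 'joint_positions': array([ 1.16043352e+00,  4.91473279e-01,  1.55940088e+00,  4.12798462e-06,
        1.09168550e+00, -1.05612262e-01]), 'joint_vel': array([-0.00031878, -0.00094701, -0.00072801, -0.00051526, -0.00085213,
       -0.00090755]), 'effort': array([ 2.41921545e-03, -6.19449520e+01, -2.62026715e+01, -1.08899681e-04,
        2.90585675e-03,  2.88321473e-05]), 'position': array([187.43847671, 596.02028229, 230.79806801]), 'eef_rot': array([-4.76815672e-01, -3.10494391e+00,  1.46711565e-03]), 'wrist_force': array([-0.20329345, -0.76882465, -1.42782228]), 'ft_torque': array([ 0.03684572, -0.05510376, -0.0090034 ]), 'grip_force': 0.0, 'finger_gap': 85.17581725353097}
```

View pics/scene0.png

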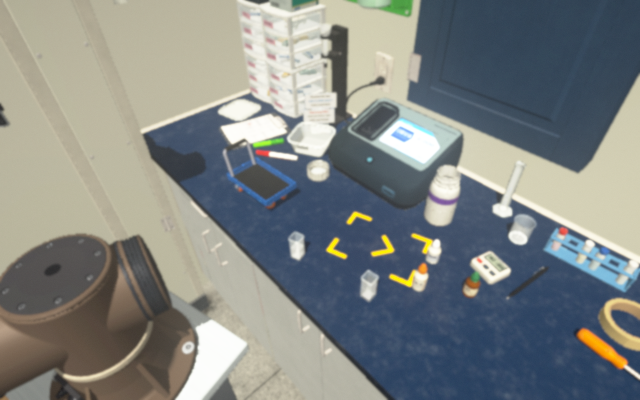

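View pics/top0.png

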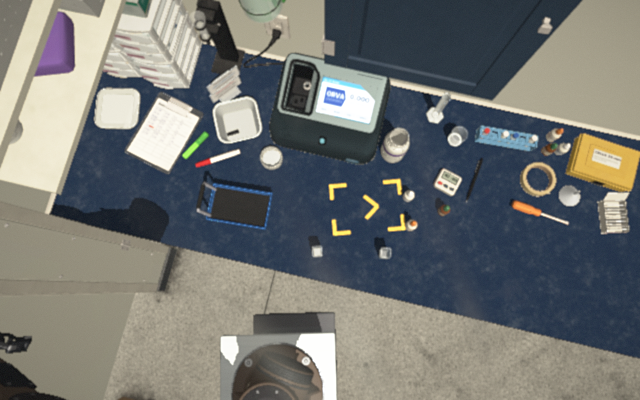

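The scene view shows the caddy at about (262,180), the tape corners around (365,240) and the orange-capped bottle at (421,277). In the top view the caddy is at (238,204), the mark at (367,207) with its arrow pointing right, the orange bottle at (412,226), the white bottle at (409,196), the cells at (317,251) and (385,253), and the brown bottle at (443,209).

```bash
cat > m.py <<'E'
from h import *
def comps(m,n=10):
    k,l,s,c=cv2.connectedComponentsWithStats(m.astype(np.uint8)); return [(s[i],c[i],l==i) for i in range(1,k) if s[i][4]>=n]
def hsv(d): return [a.astype(int) for a in cv2.split(cv2.cvtColor(d['color'],cv2.COLOR_RGB2HSV))]
def rect(P):
    (c,(w,h),a)=cv2.minAreaRect(P.astype(np.float32)[:,None,:2]); 
    if w<h: w,h,a=h,w,a-90
    return np.array(c),w,h,a
def caddy(d,roi=None):
    H,S,V=hsv(d); m=(H>100)&(H<118)&(S>150)&(V>90)
    if roi: k=np.zeros_like(m); x0,x1,y0,y1=roi; k[y0:y1,x0:x1]=1; m&=k
    return m
E
python3 - <<'E'
from m import *
L=lambda n:{k:(v if v.ndim else v.item()) for k,v in np.load(f'pics/{n}0.npz').items()}
d=L('top'); H,S,V=hsv(d)
y=(H>20)&(H<32)&(S>130)&(V>120); y[:,:320]=0; y[:,410:]=0; y[:165]=0;y[245:]=0
pts=np.array([plane(d,u,v,0) for v,u in np.argwhere(y)])
for s,c,l in comps(y): print('yel',s,c,plane(d,*c,0)[:2])
print('mark',rect(pts))
m=caddy(d,(180,290,165,250)); print('blue comps',[(s,c) for s,c,_ in comps(m)])
pts=np.array([plane(d,u,v,52) for v,u in np.argwhere(m)]); print('caddy',rect(pts))
W=cloud(d)
sub=W[165:245,180:290].reshape(-1,3); b=sub[(sub[:,2]>100)&(sub[:,2]<135)]; print('bar depth',len(b),b.mean(0) if len(b) else '',rect(b) if len(b) else '')
o=(H>5)&(H<18)&(S>150)&(V>130); o[:,:400]=0;o[:,425:]=0
for s,c,l in comps(o,3): print('or',s,c,plane(d,*c,74)[:2])
for n,(x0,x1,y0,y1) in dict(ora=(400,422,212,236),whi=(400,420,186,204),brn=(434,454,200,220),ca=(305,330,240,262),cb=(375,397,242,264),cap=(256,288,140,172),samp=(380,415,122,166),timer=(430,465,165,200)).items():
    s=W[y0:y1,x0:x1].reshape(-1,3); s=s[s[:,2]>20]; print(n,len(s),np.nanmedian(s,0).round(),s[:,2].max().round(),(s.min(0).round(),s.max(0).round()))
d=L('scene'); H,S,V=hsv(d)
o=(H>3)&(H<18)&(S>150)&(V>130); o[:,400:440] &= True; o[:,:400]=0;o[:,440:]=0
for s,c,l in comps(o,5): print('or scene',s,c,plane(d,*c,63)[:2])
y=(H>20)&(H<32)&(S>130)&(V>120); y[:205]=0;y[290:]=0; y[:,:320]=0;y[:,440:]=0
for s,c,l in comps(y): print('yelS',s,c,plane(d,*c,0)[:2])
E
```

```text
yel [383 179  19  16 115] [394.46956522 184.2173913 ] [ 566.63078711 -350.5141466 ]
yel [329 183  18  17 114] [334.75438596 188.57894737] [ 558.36865012 -174.35142473]
yel [363 195  16  24 121] [370.56198347 206.37190083] [ 502.55287939 -277.19660382]
yel [388 214  18  17 112] [398.59821429 224.90178571] [ 445.95309384 -356.01511937]
yel [332 220  19  16 115] [338.25217391 229.77391304] [ 436.54320245 -180.60903284]
mark (array([ 501.80340576, -265.89785767]), 212.6349639892578, 151.60121154785156, -87.16675090789795)
blue comps [(array([213, 183,  58,  12, 129], dtype=int32), array([239.28682171, 188.08527132])), (array([209, 195,   4,  13,  25], dtype=int32), array([210.64, 200.56])), (array([206, 217,   5,   3,  11], dtype=int32), array([207.90909091, 218.18181818])), (array([219, 217,  49,  12,  97], dtype=int32), array([246.17525773, 223.79381443]))]
caddy (array([506.61691284,  98.54488373]), 170.0252227783203, 105.865234375, 78.8312759399414)
bar depth 132 [523.10683628 192.33159384 117.19727071] (array([524.02209473, 192.74057007]), 82.69917297363281, 12.189766883850098, -12.
[... 641 characters left out ...]
mp 665 [ 654. -344.   99.] 154.0 (array([ 630., -379.,   21.]), array([ 725., -302.,  154.]))
timer 54 [ 562. -497.   22.] 26.0 (array([ 529., -533.,   20.]), array([ 592., -469.,   26.]))
or scene [419 264   8  10  55] [422.43636364 268.52727273] [ 441.23360367 -388.16749806]
yelS [347 212  25  12 131] [357.74045802 217.0610687 ] [ 559.7019575 -174.6733831]
yelS [371 235  23  21 185] [384.15675676 247.45945946] [ 502.78650457 -277.7637665 ]
yelS [412 234  20  20 139] [423.11510791 241.4676259 ] [ 569.17483205 -349.0848221 ]
yelS [327 238  20  21 164] [335.24390244 249.00609756] [ 437.42688346 -181.38162139]
yelS [389 270  26  17 166] [403.42168675 279.01204819] [ 443.173196   -353.50788502]
```

>>> play_rows:
  motion:
    - {"rz": -0.035}
    - {"dx": -0.1, "dy": -0.07}
    - {"dx": -0.1, "dy": -0.07}
    - {"dx": -0.1, "dy": -0.07}
    - {"dx": -0.1, "dy": -0.07}
    - {"dx": -0.1, "dy": -0.07}
    - {"dx": -0.1, "dy": -0.07}
    - {"dx": -0.1, "dy": -0.07}
    - {"dx": -0.1, "dy": -0.07}
    - {"dx": -0.1, "dy": -0.07}
  jaw: 1
  newtons: 30

```text
schema error: expected keys dx, dy, dz, rx, ry, rz
```

```bash
cat > go.py <<'E'
import sys; from h import *
# usage: go.py x y z yaw_of_tool_y_deg -> shares in present tool axes
s=robot.read_state(); R=Ro.from_rotvec(s['eef_rot']); p=s['position']
yaw=np.degrees(np.arctan2(*R.as_matrix()[1::-1,1])); tilt=np.degrees(np.arccos(-R.as_matrix()[2,2]))
print('t',round(s['t'],2),'p',p.round(1),'yaw',yaw.round(2),'tilt',tilt.round(2),'F',s['wrist_force'].round(1),'gap',round(s['finger_gap'],1),'grip',round(s['grip_force'],1),'j',s['joint_positions'].round(2))
if len(sys.argv)>4:
    x,y,z,w=map(float,sys.argv[1:5]); D=np.array([x,y,z])-p
    a=np.radians(w); G=np.array([[-np.sin(a),np.cos(a),0],[np.cos(a),np.sin(a),0],[0,0,-1]]).T
    print('turn share',((R.inv()*Ro.from_matrix(G)).as_rotvec()/np.pi).round(4),'shift share',(R.inv().apply(D)/400).round(4),'after turn',(G.T@D/400).round(4),'mm',np.linalg.norm(D).round(1))
E
python3 go.py 530 -80 200 78.8
```

```text
t 0.1 p [187.4 596.  230.8] yaw 72.54 tilt 0.06 F [-0.2 -0.8 -1.4] gap 85.2 grip 0.0 j [ 1.16  0.49  1.56  0.    1.09 -0.11]
turn share [-0.0003 -0.0001 -0.0348] shift share [-1.3241 -1.3551  0.0782] after turn [-1.1684 -1.4915  0.077 ] mm 758.5
```

>>> play_rows:
  motion:
    - {"dx": 0, "dy": 0, "dz": 0, "rx": 0, "ry": 0, "rz": -0.035}
    - {"dx": -0.1, "dy": -0.07, "dz": 0, "rx": 0, "ry": 0, "rz": 0}
    - {"dx": -0.1, "dy": -0.07, "dz": 0, "rx": 0, "ry": 0, "rz": 0}
    - {"dx": -0.1, "dy": -0.07, "dz": 0, "rx": 0, "ry": 0, "rz": 0}
    - {"dx": -0.1, "dy": -0.07, "dz": 0, "rx": 0, "ry": 0, "rz": 0}
    - {"dx": -0.1, "dy": -0.07, "dz": 0, "rx": 0, "ry": 0, "rz": 0}
    - {"dx": -0.1, "dy": -0.07, "dz": 0, "rx": 0, "ry": 0, "rz": 0}
    - {"dx": -0.1, "dy": -0.07, "dz": 0, "rx": 0, "ry": 0, "rz": 0}
    - {"dx": -0.1, "dy": -0.07, "dz": 0, "rx": 0, "ry": 0, "rz": 0}
    - {"dx": -0.1, "dy": -0.07, "dz": 0, "rx": 0, "ry": 0, "rz": 0}
  jaw: 1
  newtons: 30

```text
t: 1.1
position: [493.0, 277.6, 231.2]
eef_rot: [-0.306, -3.126, -0.0]
wrist_force: [0.8, 0.7, -0.8]
finger_gap: 85.7
grip_force: 0.0
```

```bash
python3 go.py 520 -120 200 78.8;  python3 go.py 441 -386 130 78.8
```

```text
t 1.1 p [493.  277.6 231.2] yaw 78.83 tilt 0.01 F [ 0.8  0.7 -0.8] gap 85.7 grip 0.0 j [ 0.4   0.41  1.71  0.    1.03 -0.98]
turn share [-0.     -0.0001  0.0002] shift share [-0.2587 -0.962   0.078 ] after turn [-0.2592 -0.9618  0.078 ] mm 399.7
t 1.1 p [493.  277.6 231.2] yaw 78.83 tilt 0.01 F [ 0.8  0.7 -0.8] gap 85.7 grip 0.0 j [ 0.4   0.41  1.71  0.    1.03 -0.98]
turn share [-0.     -0.0001  0.0002] shift share [-0.1938 -1.6526  0.253 ] after turn [-0.1947 -1.6525  0.253 ] mm 673.2
```

>>> play_rows:
  motion:
    - {"dx": -0.026, "dy": -0.107, "dz": 0.01, "rx": 0, "ry": 0, "rz": 0}
    - {"dx": -0.026, "dy": -0.107, "dz": 0.01, "rx": 0, "ry": 0, "rz": 0}
    - {"dx": -0.026, "dy": -0.107, "dz": 0.01, "rx": 0, "ry": 0, "rz": 0}
    - {"dx": -0.026, "dy": -0.107, "dz": 0.01, "rx": 0, "ry": 0, "rz": 0}
    - {"dx": -0.026, "dy": -0.107, "dz": 0.01, "rx": 0, "ry": 0, "rz": 0}
    - {"dx": -0.026, "dy": -0.107, "dz": 0.01, "rx": 0, "ry": 0, "rz": 0}
    - {"dx": -0.026, "dy": -0.107, "dz": 0.01, "rx": 0, "ry": 0, "rz": 0}
    - {"dx": -0.026, "dy": -0.107, "dz": 0.01, "rx": 0, "ry": 0, "rz": 0}
    - {"dx": -0.026, "dy": -0.107, "dz": 0, "rx": 0, "ry": 0, "rz": 0}

```text
t: 2.0
position: [508.7, -118.5, 198.7]
eef_rot: [-0.306, -3.126, -0.001]
wrist_force: [1.3, 0.2, -0.4]
finger_gap: 85.5
grip_force: 0.0
```

>>> play_rows:
  motion:
    - {"dx": 0.009, "dy": -0.099, "dz": 0.02, "rx": 0, "ry": 0, "rz": 0}
    - {"dx": 0.009, "dy": -0.099, "dz": 0.02, "rx": 0, "ry": 0, "rz": 0}
    - {"dx": 0.009, "dy": -0.099, "dz": 0.02, "rx": 0, "ry": 0, "rz": 0}
    - {"dx": 0.009, "dy": -0.099, "dz": 0.02, "rx": 0, "ry": 0, "rz": 0}
    - {"dx": 0.009, "dy": -0.099, "dz": 0.02, "rx": 0, "ry": 0, "rz": 0}
    - {"dx": 0.009, "dy": -0.099, "dz": 0.02, "rx": 0, "ry": 0, "rz": 0}
    - {"dx": 0.009, "dy": -0.099, "dz": 0.02, "rx": 0, "ry": 0, "rz": 0}
    - {"dx": 0, "dy": 0, "dz": 0, "rx": 0, "ry": 0, "rz": 0}
    - {"dx": 0, "dy": 0, "dz": 0, "rx": 0, "ry": 0, "rz": 0}

```text
t: 2.9
position: [430.2, -384.2, 142.6]
eef_rot: [-0.308, -3.126, -0.002]
wrist_force: [0.6, 0.2, -0.2]
finger_gap: 85.6
grip_force: 0.0
```

```bash
python3 go.py 441 -386 21 78.8
```

```text
t 2.9 p [ 430.2 -384.2  142.6] yaw 78.73 tilt 0.08 F [ 0.6  0.2 -0.2] gap 85.6 grip 0.0 j [-0.84  0.53  1.77  0.    0.84 -2.22]
turn share [ 0.0003 -0.0003 -0.0004] shift share [-0.0277  0.0005  0.304 ] after turn [-0.0274  0.0008  0.304 ] mm 122.1
```

>>> play_rows:
  motion:
    - {"dx": -0.028, "dy": 0, "dz": 0.034, "rx": 0, "ry": 0, "rz": 0}
    - {"dx": 0, "dy": 0, "dz": 0.06, "rx": 0, "ry": 0, "rz": 0}
    - {"dx": 0, "dy": 0, "dz": 0.06, "rx": 0, "ry": 0, "rz": 0}
    - {"dx": 0, "dy": 0, "dz": 0.06, "rx": 0, "ry": 0, "rz": 0}
    - {"dx": 0, "dy": 0, "dz": 0.06, "rx": 0, "ry": 0, "rz": 0}
    - {"dx": 0, "dy": 0, "dz": 0.03, "rx": 0, "ry": 0, "rz": 0}
    - {"dx": 0, "dy": 0, "dz": 0, "rx": 0, "ry": 0, "rz": 0}
    - {"dx": 0, "dy": 0, "dz": 0, "rx": 0, "ry": 0, "rz": 0}

```text
t: 3.7
position: [442.5, -385.7, 22.0]
eef_rot: [0.304, 3.126, -0.0]
wrist_force: [-1.2, -0.2, -0.6]
finger_gap: 85.5
grip_force: 0.0
```

>>> play_rows:
  motion:
    - {"dx": 0, "dy": 0, "dz": 0, "rx": 0, "ry": 0, "rz": 0}
    - {"dx": 0, "dy": 0, "dz": 0, "rx": 0, "ry": 0, "rz": 0}
    - {"dx": 0, "dy": 0, "dz": 0, "rx": 0, "ry": 0, "rz": 0}
    - {"dx": 0, "dy": 0, "dz": 0, "rx": 0, "ry": 0, "rz": 0}
    - {"dx": 0, "dy": 0, "dz": 0, "rx": 0, "ry": 0, "rz": 0}
    - {"dx": 0, "dy": 0, "dz": 0, "rx": 0, "ry": 0, "rz": 0}
    - {"dx": 0, "dy": 0, "dz": 0, "rx": 0, "ry": 0, "rz": 0}
    - {"dx": 0, "dy": 0, "dz": 0, "rx": 0, "ry": 0, "rz": 0}
    - {"dx": 0, "dy": 0, "dz": 0, "rx": 0, "ry": 0, "rz": 0}
    - {"dx": 0, "dy": 0, "dz": 0, "rx": 0, "ry": 0, "rz": 0}
  jaw: -1
  newtons: 30

```text
t: 4.7
position: [441.9, -386.2, 22.1]
eef_rot: [0.305, 3.126, -0.001]
wrist_force: [-0.6, -0.8, 5.8]
finger_gap: 26.1
grip_force: 30.5
```

```bash
python3 go.py 460 -300 240 78.8
```

```text
t 4.7 p [ 441.9 -386.2   22.1] yaw 78.84 tilt 0.04 F [-0.6 -0.8  5.8] gap 26.1 grip 30.5 j [-0.83  0.71  1.82  0.    0.6  -2.21]
turn share [-0.0001  0.0002  0.0002] shift share [-0.0029  0.22   -0.5449] after turn [-0.0025  0.2202 -0.5448] mm 235.0
```

>>> play_rows:
  motion:
    - {"dx": 0, "dy": 0, "dz": -0.06, "rx": 0, "ry": 0, "rz": 0}
    - {"dx": 0, "dy": 0, "dz": -0.1, "rx": 0, "ry": 0, "rz": 0}
    - {"dx": 0, "dy": 0, "dz": -0.1, "rx": 0, "ry": 0, "rz": 0}
    - {"dx": 0, "dy": 0.05, "dz": -0.1, "rx": 0, "ry": 0, "rz": 0}
    - {"dx": -0.03, "dy": 0.08, "dz": -0.1, "rx": 0, "ry": 0, "rz": 0}
    - {"dx": -0.03, "dy": 0.08, "dz": -0.06, "rx": 0, "ry": 0, "rz": 0}
    - {"dx": -0.03, "dy": 0.08, "dz": 0, "rx": 0, "ry": 0, "rz": 0}
    - {"dx": 0, "dy": 0, "dz": 0, "rx": 0, "ry": 0, "rz": 0}

```text
t: 5.5
position: [500.1, -277.8, 228.5]
eef_rot: [0.301, 3.126, -0.0]
wrist_force: [-0.7, -1.8, -0.5]
finger_gap: 25.9
grip_force: 29.9
```

>>> play_rows:
  motion:
    - {"dx": 0, "dy": 0, "dz": 0, "rx": 0.032, "ry": 0, "rz": 0}
    - {"dx": 0, "dy": 0, "dz": 0, "rx": 0.032, "ry": 0, "rz": 0}
    - {"dx": 0, "dy": 0, "dz": 0, "rx": 0.032, "ry": 0, "rz": 0}
    - {"dx": 0, "dy": 0, "dz": 0, "rx": 0.032, "ry": 0, "rz": 0}
    - {"dx": 0, "dy": 0, "dz": 0, "rx": 0.032, "ry": 0, "rz": 0}
    - {"dx": 0, "dy": 0, "dz": 0, "rx": 0.032, "ry": 0, "rz": 0}
    - {"dx": 0, "dy": 0, "dz": 0, "rx": 0.032, "ry": 0, "rz": 0}
    - {"dx": 0, "dy": 0, "dz": 0, "rx": 0.026, "ry": 0, "rz": 0}
    - {"dx": 0, "dy": 0, "dz": 0, "rx": 0, "ry": 0, "rz": 0}
    - {"dx": 0, "dy": 0, "dz": 0, "rx": 0, "ry": 0, "rz": 0}

```text
t: 6.5
position: [498.6, -280.6, 227.2]
eef_rot: [-0.275, -2.823, 1.165]
wrist_force: [1.1, -0.2, -0.0]
finger_gap: 26.4
grip_force: 29.9
```

>>> play_rows:
  motion:
    - {"dx": 0, "dy": 0, "dz": 0, "rx": 0, "ry": 0, "rz": 0}
    - {"dx": 0, "dy": 0, "dz": 0, "rx": 0, "ry": 0, "rz": 0}
    - {"dx": 0, "dy": 0, "dz": 0, "rx": 0, "ry": 0, "rz": 0}

```text
t: 6.8
position: [498.5, -281.0, 228.0]
eef_rot: [-0.277, -2.823, 1.168]
wrist_force: [0.6, -0.4, -0.1]
finger_gap: 26.1
grip_force: 29.9
```

```bash
python3 go.py 520 -160 220 78.8; python3 - <<'E'
from h import *
d=cam('scene'); save(d,'tilt.png'); cv2.imwrite('pics/tiltc.png',cv2.resize(d['color'][130:330,250:500,::-1],None,fx=3,fy=3))
E
```

```text
t 6.8 p [ 498.5 -281.   228. ] yaw 78.76 tilt 44.96 F [ 0.6 -0.4 -0.1] gap 26.1 grip 29.9 j [-0.31  0.47  1.84 -0.99  1.   -1.05]
turn share [-2.498e-01  2.000e-04 -1.000e-04] shift share [ 0.0062  0.2316 -0.2029] after turn [0.0061 0.3073 0.02  ] mm 123.2
```

View pics/tiltc.png

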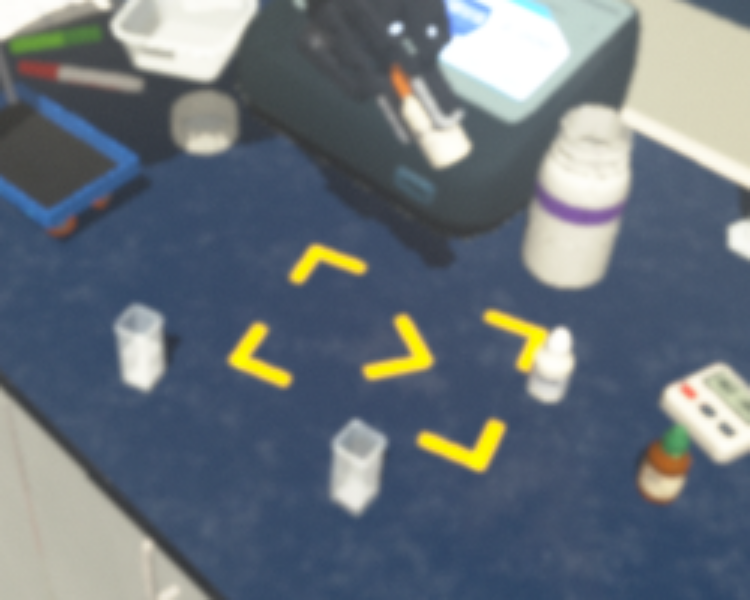

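The crop shows the bottle held between the fingers and tipped about 45°, with its cap at (400,85) and its base at (450,155). The other objects haven't moved. Next I'll level it and carry it to the tray.

>>> play_rows:
  motion:
    - {"dx": 0, "dy": 0, "dz": 0, "rx": -0.032, "ry": 0, "rz": 0}
    - {"dx": 0, "dy": 0, "dz": 0, "rx": -0.032, "ry": 0, "rz": 0}
    - {"dx": 0, "dy": 0, "dz": 0, "rx": -0.032, "ry": 0, "rz": 0}
    - {"dx": 0, "dy": 0, "dz": 0, "rx": -0.032, "ry": 0, "rz": 0}
    - {"dx": 0, "dy": 0, "dz": 0, "rx": -0.032, "ry": 0, "rz": 0}
    - {"dx": 0, "dy": 0, "dz": 0, "rx": -0.032, "ry": 0, "rz": 0}
    - {"dx": 0, "dy": 0, "dz": 0, "rx": -0.032, "ry": 0, "rz": 0}
    - {"dx": 0, "dy": 0, "dz": 0, "rx": -0.026, "ry": 0, "rz": 0}
    - {"dx": 0, "dy": 0, "dz": 0, "rx": 0, "ry": 0, "rz": 0}

```text
t: 7.75
position: [498.3, -282.1, 227.8]
eef_rot: [0.309, 3.125, 0.002]
wrist_force: [0.7, -0.3, -1.2]
finger_gap: 26.0
grip_force: 29.9
```

```bash
python3 go.py 501.8 74 120 78.8
```

```text
t 7.75 p [ 498.3 -282.1  227.8] yaw 78.7 tilt 0.08 F [ 0.7 -0.3 -1.2] gap 26.0 grip 29.9 j [-0.63  0.42  1.69  0.    1.03 -2.01]
turn share [ 0.0004  0.0002 -0.0005] shift share [0.1661 0.8745 0.2704] after turn [0.1644 0.8751 0.2696] mm 372.1
```

>>> play_rows:
  motion:
    - {"dx": 0.0185, "dy": 0.0972, "dz": 0, "rx": 0, "ry": 0, "rz": 0}
    - {"dx": 0.0185, "dy": 0.0972, "dz": 0.03, "rx": 0, "ry": 0, "rz": 0}
    - {"dx": 0.0185, "dy": 0.0972, "dz": 0.03, "rx": 0, "ry": 0, "rz": 0}
    - {"dx": 0.0185, "dy": 0.0972, "dz": 0.03, "rx": 0, "ry": 0, "rz": 0}
    - {"dx": 0.0185, "dy": 0.0972, "dz": 0.03, "rx": 0, "ry": 0, "rz": 0}
    - {"dx": 0.0185, "dy": 0.0972, "dz": 0.03, "rx": 0, "ry": 0, "rz": 0}
    - {"dx": 0.0185, "dy": 0.0972, "dz": 0.03, "rx": 0, "ry": 0, "rz": 0}
    - {"dx": 0.0185, "dy": 0.0972, "dz": 0.03, "rx": 0, "ry": 0, "rz": 0}
    - {"dx": 0.0185, "dy": 0.0972, "dz": 0.03, "rx": 0, "ry": 0, "rz": 0}
    - {"dx": 0, "dy": 0, "dz": 0, "rx": 0, "ry": 0, "rz": 0}

```text
t: 8.75
position: [500.0, 79.4, 130.6]
eef_rot: [-0.298, -3.127, 0.002]
wrist_force: [0.2, -0.3, -0.6]
finger_gap: 26.2
grip_force: 30.0
```

```bash
python3 go.py 501.8 74 63 78.8
```

```text
t 8.75 p [500.   79.4 130.6] yaw 79.12 tilt 0.1 F [ 0.2 -0.3 -0.6] gap 26.2 grip 30.0 j [ 0.03  0.46  1.95 -0.    0.73 -1.35]
turn share [-0.0005 -0.0002  0.0018] shift share [-0.0071 -0.0121  0.1689] after turn [-0.007  -0.0123  0.1689] mm 67.8
```

>>> play_rows:
  motion:
    - {"dx": -0.007, "dy": -0.011, "dz": 0.03, "rx": 0, "ry": 0, "rz": 0.002}
    - {"dx": 0, "dy": 0, "dz": 0.05, "rx": 0, "ry": 0, "rz": 0}
    - {"dx": 0, "dy": 0, "dz": 0.05, "rx": 0, "ry": 0, "rz": 0}
    - {"dx": 0, "dy": 0, "dz": 0.03, "rx": 0, "ry": 0, "rz": 0}
    - {"dx": 0, "dy": 0, "dz": 0.01, "rx": 0, "ry": 0, "rz": 0}
    - {"dx": 0, "dy": 0, "dz": 0.004, "rx": 0, "ry": 0, "rz": 0}
    - {"dx": 0, "dy": 0, "dz": 0, "rx": 0, "ry": 0, "rz": 0}
    - {"dx": 0, "dy": 0, "dz": 0, "rx": 0, "ry": 0, "rz": 0}
    - {"dx": 0, "dy": 0, "dz": 0, "rx": 0, "ry": 0, "rz": 0}

```text
t: 9.65
position: [503.2, 70.7, 62.7]
eef_rot: [0.315, 3.125, 0.0]
wrist_force: [-0.5, -1.1, -0.6]
finger_gap: 26.2
grip_force: 30.0
```

```bash
python3 go.py 501.8 74 60 78.8
```

```text
t 9.65 p [503.2  70.7  62.7] yaw 78.48 tilt 0.06 F [-0.5 -1.1 -0.6] gap 26.2 grip 30.0 j [ 0.01  0.58  2.    0.    0.56 -1.36]
turn share [ 0.0001  0.0003 -0.0018] shift share [0.0052 0.0073 0.0067] after turn [0.0051 0.0073 0.0067] mm 4.5
```

>>> play_rows:
  motion:
    - {"dx": 0, "dy": 0, "dz": 0.004, "rx": 0, "ry": 0, "rz": 0}
    - {"dx": 0, "dy": 0, "dz": 0.002, "rx": 0, "ry": 0, "rz": 0}
    - {"dx": 0, "dy": 0, "dz": 0, "rx": 0, "ry": 0, "rz": 0}
    - {"dx": 0, "dy": 0, "dz": 0, "rx": 0, "ry": 0, "rz": 0}

```text
t: 10.05
position: [503.1, 70.8, 59.9]
eef_rot: [0.315, 3.125, 0.0]
wrist_force: [-0.2, 0.1, 3.8]
finger_gap: 26.4
grip_force: 30.3
```

>>> play_rows:
  motion:
    - {"dx": 0, "dy": 0, "dz": 0, "rx": 0, "ry": 0, "rz": 0}
    - {"dx": 0, "dy": 0, "dz": 0, "rx": 0, "ry": 0, "rz": 0}
    - {"dx": 0, "dy": 0, "dz": 0, "rx": 0, "ry": 0, "rz": 0}
    - {"dx": 0, "dy": 0, "dz": 0, "rx": 0, "ry": 0, "rz": 0}
    - {"dx": 0, "dy": 0, "dz": 0, "rx": 0, "ry": 0, "rz": 0}
  jaw: 0.3

```text
t: 10.55
position: [503.0, 70.7, 59.7]
eef_rot: [-0.315, -3.126, -0.0]
wrist_force: [0.1, 0.4, 0.5]
finger_gap: 55.4
grip_force: 0.0
```

>>> play_rows:
  motion:
    - {"dx": 0, "dy": 0, "dz": -0.05, "rx": 0, "ry": 0, "rz": 0}
    - {"dx": 0, "dy": 0, "dz": -0.1, "rx": 0, "ry": 0, "rz": 0}
    - {"dx": 0, "dy": 0, "dz": -0.1, "rx": 0, "ry": 0, "rz": 0}
    - {"dx": 0, "dy": 0, "dz": -0.1, "rx": 0, "ry": 0, "rz": 0}
    - {"dx": 0, "dy": 0, "dz": -0.05, "rx": 0, "ry": 0, "rz": 0}
  jaw: 0.3

```text
t: 11.05
position: [503.5, 70.8, 223.0]
eef_rot: [0.315, 3.122, 0.001]
wrist_force: [-0.1, 0.2, -0.8]
finger_gap: 55.6
grip_force: 0.0
```

```bash
python3 go.py 524 192.5 210 78.8; python3 - <<'E'
from m import *
d=cam('scene'); save(d,'placed.png'); cv2.imwrite('pics/placedc.png',cv2.resize(d['color'][110:230,190:340,::-1],None,fx=4,fy=4))
E
```

```text
t 11.05 p [503.5  70.8 223. ] yaw 78.48 tilt 0.22 F [-0.1  0.2 -0.8] gap 55.6 grip 0.0 j [ 0.01  0.33  1.85  0.    0.95 -1.36]
turn share [ 0.0003  0.0012 -0.0018] shift share [0.0107 0.3084 0.0326] after turn [0.0089 0.3084 0.0324] mm 124.1
```

View pics/placedc.png

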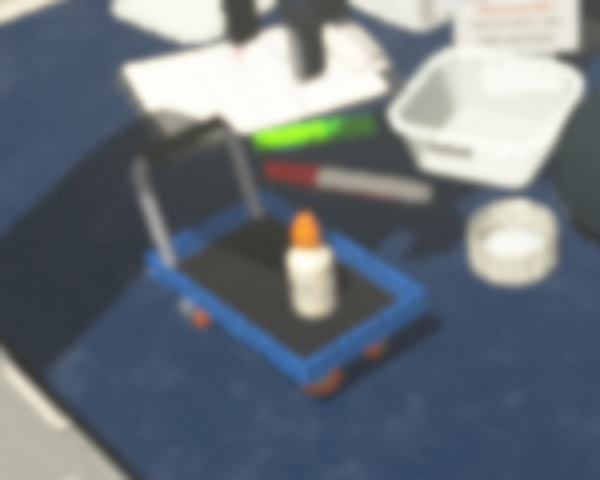

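The bottle stands upright on the tray floor, cap at (305,230) in the crop, and the fingers are clear of it. Next is the push bar.

>>> play_rows:
  motion:
    - {"dx": 0, "dy": 0.07, "dz": 0, "rx": 0, "ry": 0, "rz": -0.002}
    - {"dx": 0.003, "dy": 0.08, "dz": 0, "rx": 0, "ry": 0, "rz": 0}
    - {"dx": 0.003, "dy": 0.08, "dz": 0.015, "rx": 0, "ry": 0, "rz": 0}
    - {"dx": 0.003, "dy": 0.078, "dz": 0.015, "rx": 0, "ry": 0, "rz": 0}
    - {"dx": 0, "dy": 0, "dz": 0, "rx": 0, "ry": 0, "rz": 0}
    - {"dx": 0, "dy": 0, "dz": 0, "rx": 0, "ry": 0, "rz": 0}

```text
t: 11.7
position: [523.1, 192.5, 207.0]
eef_rot: [-0.303, -3.126, 0.001]
wrist_force: [0.3, 0.4, -0.2]
finger_gap: 55.7
grip_force: 0.0
```

```bash
python3 go.py 524 192.5 97 78.8; python3 - <<'E'
from m import *
d=cam('top'); m=caddy(d,(180,290,165,250)); pts=np.array([plane(d,u,v,52) for v,u in np.argwhere(m)]); print('caddy',rect(pts))
E
```

```text
t 11.7 p [523.1 192.5 207. ] yaw 78.91 tilt 0.07 F [ 0.3  0.4 -0.2] gap 55.7 grip 0.0 j [ 0.23  0.42  1.75 -0.    0.97 -1.14]
turn share [-0.0002 -0.0003  0.0006] shift share [-0.0025  0.0006  0.2751] after turn [-0.0022  0.0004  0.2751] mm 110.0
caddy (array([506.80960083,  98.27459717]), 170.4924774169922, 105.58943176269531, 78.97057342529297)
```

>>> play_rows:
  motion:
    - {"dx": -0.002, "dy": 0, "dz": 0.075, "rx": 0, "ry": 0, "rz": 0}
    - {"dx": 0, "dy": 0, "dz": 0.08, "rx": 0, "ry": 0, "rz": 0}
    - {"dx": 0, "dy": 0, "dz": 0.06, "rx": 0, "ry": 0, "rz": 0}
    - {"dx": 0, "dy": 0, "dz": 0.04, "rx": 0, "ry": 0, "rz": 0}
    - {"dx": 0, "dy": 0, "dz": 0.02, "rx": 0, "ry": 0, "rz": 0}
    - {"dx": 0, "dy": 0, "dz": 0, "rx": 0, "ry": 0, "rz": 0}
    - {"dx": 0, "dy": 0, "dz": 0, "rx": 0, "ry": 0, "rz": 0}

```text
t: 12.45
position: [524.6, 191.8, 98.5]
eef_rot: [0.306, 3.126, 0.001]
wrist_force: [-0.6, 0.6, 0.0]
finger_gap: 55.6
grip_force: 0.0
```

>>> play_rows:
  motion:
    - {"dx": 0, "dy": 0, "dz": 0, "rx": 0, "ry": 0, "rz": 0}
    - {"dx": 0, "dy": 0, "dz": 0, "rx": 0, "ry": 0, "rz": 0}
    - {"dx": 0, "dy": 0, "dz": 0, "rx": 0, "ry": 0, "rz": 0}
    - {"dx": 0, "dy": 0, "dz": 0, "rx": 0, "ry": 0, "rz": 0}
    - {"dx": 0, "dy": 0, "dz": 0, "rx": 0, "ry": 0, "rz": 0}
    - {"dx": 0, "dy": 0, "dz": 0, "rx": 0, "ry": 0, "rz": 0}
    - {"dx": 0, "dy": 0, "dz": 0, "rx": 0, "ry": 0, "rz": 0}
    - {"dx": 0, "dy": 0, "dz": 0, "rx": 0, "ry": 0, "rz": 0}
  jaw: -1
  newtons: 40

```text
t: 13.25
position: [524.5, 192.2, 98.1]
eef_rot: [0.305, 3.126, 0.001]
wrist_force: [-0.2, -0.2, 6.3]
finger_gap: 10.6
grip_force: 39.1
```

```bash
python3 go.py; python3 - <<'E'
from m import *
d=cam('top'); m=caddy(d,(180,290,165,250)); pts=np.array([plane(d,u,v,52) for v,u in np.argwhere(m)]); print('caddy',rect(pts))
E
```

```text
t 13.25 p [524.5 192.2  98.1] yaw 78.84 tilt 0.05 F [-0.2 -0.2  6.3] gap 10.6 grip 39.1 j [ 0.23  0.57  1.85  0.    0.72 -1.14]
caddy (array([506.3795166 ,  97.66630554]), 170.3203125, 105.99061584472656, 78.8312759399414)
```

>>> play_rows:
  motion:
    - {"dx": 0, "dy": -0.008, "dz": 0, "rx": 0, "ry": 0, "rz": 0}
    - {"dx": 0, "dy": -0.015, "dz": 0, "rx": 0, "ry": 0, "rz": 0}
    - {"dx": 0, "dy": -0.02, "dz": 0, "rx": 0, "ry": 0, "rz": 0}
    - {"dx": 0, "dy": -0.02, "dz": 0, "rx": 0, "ry": 0, "rz": 0}
    - {"dx": 0, "dy": -0.02, "dz": 0, "rx": 0, "ry": 0, "rz": 0}
    - {"dx": 0, "dy": -0.02, "dz": 0, "rx": 0, "ry": 0, "rz": 0}
    - {"dx": 0, "dy": -0.02, "dz": 0, "rx": 0, "ry": 0, "rz": 0}
    - {"dx": 0, "dy": -0.02, "dz": 0, "rx": 0, "ry": 0, "rz": 0}
    - {"dx": 0, "dy": -0.015, "dz": 0, "rx": 0, "ry": 0, "rz": 0}
    - {"dx": 0, "dy": -0.008, "dz": 0, "rx": 0, "ry": 0, "rz": 0}

```text
t: 14.3
position: [511.6, 126.7, 98.1]
eef_rot: [0.306, 3.126, 0.001]
wrist_force: [-0.4, 1.0, 4.4]
finger_gap: 10.3
grip_force: 39.1
```

>>> play_rows:
  motion:
    - {"dx": 0, "dy": 0, "dz": 0, "rx": 0, "ry": 0, "rz": 0}
    - {"dx": 0, "dy": 0, "dz": 0, "rx": 0, "ry": 0, "rz": 0}
    - {"dx": 0, "dy": 0, "dz": 0, "rx": 0, "ry": 0, "rz": 0}

```text
t: 14.6
position: [511.6, 127.0, 98.1]
eef_rot: [0.306, 3.126, 0.0]
wrist_force: [-0.1, -0.1, 6.0]
finger_gap: 10.3
grip_force: 39.1
```

```bash
cat > plan.py <<'E'
from h import *
from scipy.interpolate import CubicHermiteSpline as C
import sys
s=robot.read_state(); M=Ro.from_rotvec(s['eef_rot']).as_matrix(); p=s['position'][:2].copy()
off=np.array(list(map(float,sys.argv[1:4]))) if len(sys.argv)>3 else np.zeros(3) # caddy minus tool: bar dx,dy (mm), heading (deg)
psi=np.arctan2(-M[1,1],-M[0,1])+np.radians(off[2]); h=np.array([np.cos(psi),np.sin(psi)])
A=p+off[:2]+40*h
tp=np.radians(-87.3); th=np.array([np.cos(tp),np.sin(tp)]); T=np.array([502,-265.5])-55*th; T2=T-45*th
f=C([-A[1],-T2[1]],[A[0],T2[0]],[-h[0]/h[1],-th[0]/th[1]])
ss=np.append(np.linspace(-A[1],-T2[1],int((A[1]-T2[1])/16)+1),[-T2[1]+16,-T2[1]+32,-T[1]])
P=[];prev=None
for q in ss:
    if q<=-T2[1]: x,m,k=f(q),f(q,1),f(q,2)
    else: x,m,k=T2[0]+(q+T2[1])*(-th[0]/th[1]),-th[0]/th[1],0
    hh=np.array([m,-1])/np.hypot(m,1); a=np.arctan2(-hh[1],-hh[0]); bar=np.array([x,-q])-40*hh
    P.append((bar,a,k))
print('A',A.round(1),'psi',np.degrees(psi).round(2),'maxk R',round(1/max(abs(c[2]) for c in P)))
for (b0,a0,_),(b1,a1,_) in zip(P,P[1:]):
    D=b1-b0; print('dx %.4f dy %.4f rz %.4f'%(D@[-np.sin(a0),np.cos(a0)]/400,D@[np.cos(a0),np.sin(a0)]/400,-(a1-a0)/np.pi))
E
python3 go.py; python3 plan.py; python3 - <<'E'
from m import *
d=cam('top'); m=caddy(d,(180,330,165,260)); pts=np.array([plane(d,u,v,52) for v,u in np.argwhere(m)]); print('caddy',rect(pts))
d=cam('scene'); cv2.imwrite('pics/roll1.png',cv2.resize(d['color'][120:250,210:360,::-1],None,fx=4,fy=4))
E
```

```text
t 14.6 p [511.6 127.   98.1] yaw 78.83 tilt 0.04 F [-0.1 -0.1  6. ] gap 10.3 grip 39.1 j [ 0.12  0.54  1.93  0.    0.67 -1.26]
A [503.9  87.7] psi -101.17 maxk R 469
dx 0.0026 dy -0.0429 rz -0.0107
dx 0.0025 dy -0.0427 rz -0.0100
dx 0.0023 dy -0.0425 rz -0.0092
dx 0.0021 dy -0.0424 rz -0.0085
dx 0.0019 dy -0.0423 rz -0.0077
dx 0.0017 dy -0.0423 rz -0.0069
dx 0.0015 dy -0.0422 rz -0.0060
dx 0.0013 dy -0.0422 rz -0.0052
dx 0.0011 dy -0.0422 rz -0.0044
dx 0.0009 dy -0.0422 rz -0.0035
dx 0.0007 dy -0.0422 rz -0.0027
dx 0.0004 dy -0.0423 rz -0.0018
dx 0.0002 dy -0.0423 rz -0.0010
dx 0.0000 dy -0.0423 rz -0.0002
dx -0.0002 dy -0.0423 rz 0.0007
dx 0.0000 dy -0.0400 rz -0.0000
dx 0.0000 dy -0.0400 rz -0.0000
dx -0.0000 dy -0.0324 rz -0.0000
caddy (array([493.13311768,  32.78217697]), 165.4751739501953, 105.90106201171875, 78.83192443847656)
```

View pics/roll1.png

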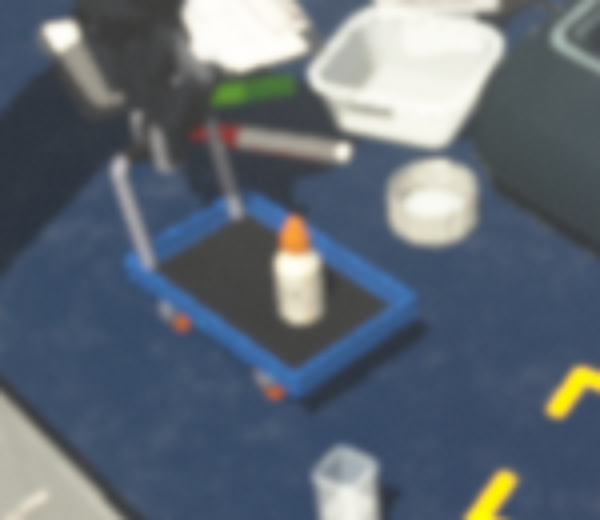

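The caddy has rolled straight. The visible front castor wheel at (270,385) in the crop now trails behind its pivot, and the bottle is upright. Next I'll steer along the planned curve in half steps.

>>> play_rows:
  motion:
    - {"dx": 0.0013, "dy": -0.0215, "dz": 0, "rx": 0, "ry": 0, "rz": -0.0054}
    - {"dx": 0.0013, "dy": -0.0215, "dz": 0, "rx": 0, "ry": 0, "rz": -0.0053}
    - {"dx": 0.0013, "dy": -0.0213, "dz": 0, "rx": 0, "ry": 0, "rz": -0.005}
    - {"dx": 0.0012, "dy": -0.0213, "dz": 0, "rx": 0, "ry": 0, "rz": -0.005}
    - {"dx": 0.0012, "dy": -0.0213, "dz": 0, "rx": 0, "ry": 0, "rz": -0.0046}
    - {"dx": 0.0011, "dy": -0.0213, "dz": 0, "rx": 0, "ry": 0, "rz": -0.0046}
    - {"dx": 0.0011, "dy": -0.0212, "dz": 0, "rx": 0, "ry": 0, "rz": -0.0043}
    - {"dx": 0.001, "dy": -0.0212, "dz": 0, "rx": 0, "ry": 0, "rz": -0.0042}
    - {"dx": 0.001, "dy": -0.0211, "dz": 0, "rx": 0, "ry": 0, "rz": -0.0039}
    - {"dx": 0.0009, "dy": -0.0211, "dz": 0, "rx": 0, "ry": 0, "rz": -0.0038}

```text
t: 15.7
position: [496.3, 43.0, 98.1]
eef_rot: [0.078, 3.14, 0.0]
wrist_force: [-1.0, 1.1, 6.9]
finger_gap: 10.9
grip_force: 39.3
```

>>> play_rows:
  motion:
    - {"dx": 0.0009, "dy": -0.0211, "dz": 0, "rx": 0, "ry": 0, "rz": -0.0035}
    - {"dx": 0.0008, "dy": -0.0211, "dz": 0, "rx": 0, "ry": 0, "rz": -0.0034}
    - {"dx": 0.0008, "dy": -0.0211, "dz": 0, "rx": 0, "ry": 0, "rz": -0.003}
    - {"dx": 0.0007, "dy": -0.0211, "dz": 0, "rx": 0, "ry": 0, "rz": -0.003}
    - {"dx": 0.0007, "dy": -0.0211, "dz": 0, "rx": 0, "ry": 0, "rz": -0.0026}
    - {"dx": 0.0006, "dy": -0.0211, "dz": 0, "rx": 0, "ry": 0, "rz": -0.0026}
    - {"dx": 0, "dy": -0.01, "dz": 0, "rx": 0, "ry": 0, "rz": 0}
    - {"dx": 0, "dy": 0, "dz": 0, "rx": 0, "ry": 0, "rz": 0}
    - {"dx": 0, "dy": 0, "dz": 0, "rx": 0, "ry": 0, "rz": 0}

```text
t: 16.6
position: [493.4, -11.6, 98.1]
eef_rot: [-0.01, 3.141, -0.0]
wrist_force: [-1.4, -0.0, 6.8]
finger_gap: 10.7
grip_force: 39.3
```

```bash
python3 go.py; python3 plan.py; python3 - <<'E'
from m import *
d=cam('top'); m=caddy(d,(250,400,150,270)); pts=np.array([plane(d,u,v,52) for v,u in np.argwhere(m)]); c,w,h,a=rect(pts); print('caddy',c,w,h,a, [(s[:4]) for s,_,_ in comps(m)]); hh=-np.array([np.cos(np.radians(a)),np.sin(np.radians(a))]); print('bar',c-95*hh)
E
```

```text
t 16.6 p [493.4 -11.6  98.1] yaw 90.37 tilt 0.03 F [-1.4 -0.   6.8] gap 10.7 grip 39.3 j [-0.16  0.5   2.01  0.    0.63 -1.73]
A [493.6 -51.6] psi -89.63 maxk R 1600
dx 0.0008 dy -0.0407 rz -0.0030
dx 0.0007 dy -0.0407 rz -0.0026
dx 0.0006 dy -0.0407 rz -0.0022
dx 0.0005 dy -0.0407 rz -0.0018
dx 0.0004 dy -0.0408 rz -0.0014
dx 0.0003 dy -0.0408 rz -0.0011
dx 0.0002 dy -0.0408 rz -0.0007
dx 0.0000 dy -0.0400 rz -0.0000
dx 0.0000 dy -0.0400 rz -0.0000
dx -0.0000 dy -0.0324 rz -0.0000
caddy [ 494.74279785 -115.68164825] 153.21104431152344 106.0799560546875 89.58939361572266 [array([298, 189,  44,   4], dtype=int32), array([341, 195,   2,  19], dtype=int32), array([333, 220,  10,   7], dtype=int32), array([321, 225,  11,   2], dtype=int32)]
bar [495.42360319 -20.68408774]
```

>>> play_rows:
  motion:
    - {"dx": 0.0004, "dy": -0.012, "dz": 0, "rx": 0, "ry": 0, "rz": -0.001}
    - {"dx": 0.0004, "dy": -0.02, "dz": 0, "rx": 0, "ry": 0, "rz": -0.002}
    - {"dx": 0.0004, "dy": -0.02, "dz": 0, "rx": 0, "ry": 0, "rz": -0.0015}
    - {"dx": 0.0004, "dy": -0.02, "dz": 0, "rx": 0, "ry": 0, "rz": -0.0013}
    - {"dx": 0.0003, "dy": -0.02, "dz": 0, "rx": 0, "ry": 0, "rz": -0.0013}
    - {"dx": 0.0003, "dy": -0.02, "dz": 0, "rx": 0, "ry": 0, "rz": -0.0011}
    - {"dx": 0.0003, "dy": -0.02, "dz": 0, "rx": 0, "ry": 0, "rz": -0.0011}
    - {"dx": 0.0002, "dy": -0.02, "dz": 0, "rx": 0, "ry": 0, "rz": -0.001}
    - {"dx": 0.0002, "dy": -0.012, "dz": 0, "rx": 0, "ry": 0, "rz": 0}
    - {"dx": 0, "dy": 0, "dz": 0, "rx": 0, "ry": 0, "rz": 0}

```text
t: 17.65
position: [493.8, -77.6, 98.0]
eef_rot: [-0.061, 3.14, -0.0]
wrist_force: [-0.6, -0.8, 7.1]
finger_gap: 10.8
grip_force: 39.3
```

```bash
python3 go.py; python3 plan.py; python3 - <<'E'
from m import *
d=cam('top'); save(d,'near.png'); m=caddy(d,(280,420,150,270))
for s,c,l in comps(m,8):
    q=np.array([plane(d,u,v,52)[:2] for v,u in np.argwhere(l)]); print(s[:4],cv2.fitLine(q.astype(np.float32),2,0,.01,.01).ravel().round(3),q.min(0).round(),q.max(0).round())
cv2.imwrite('pics/nearc.png',cv2.resize(d['color'][150:260,280:430,::-1],None,fx=4,fy=4))
E
```

```text
t 17.65 p [493.8 -77.6  98. ] yaw 92.21 tilt 0.03 F [-0.6 -0.8  7.1] gap 10.8 grip 39.3 j [-0.29  0.51  2.    0.    0.64 -1.9 ]
A [ 495.3 -117.6] psi -87.79 maxk R 2165
dx -0.0000 dy -0.0401 rz 0.0001
dx 0.0002 dy -0.0401 rz -0.0009
dx 0.0005 dy -0.0401 rz -0.0019
dx 0.0000 dy -0.0400 rz -0.0000
dx 0.0000 dy -0.0400 rz -0.0000
dx -0.0000 dy -0.0324 rz -0.0000
[327 187  38   7] [ 1.60000e-02 -1.00000e+00  5.46943e+02 -2.09058e+02] [ 533. -255.] [ 552. -151.]
[363 196   2  10] [ 9.95000e-01  1.04000e-01  5.11725e+02 -2.52917e+02] [ 499. -254.] [ 525. -251.]
[364 208   2   7] [ 9.9900e-01 -4.3000e-02  4.8156e+02 -2.5538e+02] [ 473. -256.] [ 490. -253.]
[333 220  34   6] [ 3.50000e-02 -9.99000e-01  4.49298e+02 -2.13701e+02] [ 444. -257.] [ 456. -165.]
[320 224  12   2] [ 5.00000e-03 -1.00000e+00  4.46477e+02 -1.44334e+02] [ 445. -159.] [ 448. -128.]
```

View pics/nearc.png

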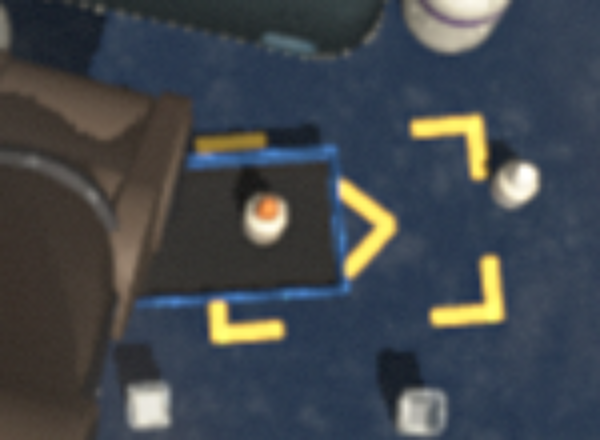

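The caddy's front rim is at crop x≈345 and its sides are at y≈155 and 295, so it's lined up with the tape and the bottle is upright. About 93 mm of nearly straight rolling remains.

>>> play_rows:
  motion:
    - {"dx": 0.0002, "dy": -0.012, "dz": 0, "rx": 0, "ry": 0, "rz": -0.001}
    - {"dx": 0.0003, "dy": -0.024, "dz": 0, "rx": 0, "ry": 0, "rz": -0.0015}
    - {"dx": 0.0003, "dy": -0.025, "dz": 0, "rx": 0, "ry": 0, "rz": -0.0015}
    - {"dx": 0, "dy": -0.025, "dz": 0, "rx": 0, "ry": 0, "rz": 0}
    - {"dx": 0, "dy": -0.025, "dz": 0, "rx": 0, "ry": 0, "rz": 0}
    - {"dx": 0, "dy": -0.025, "dz": 0, "rx": 0, "ry": 0, "rz": 0}
    - {"dx": 0, "dy": -0.025, "dz": 0, "rx": 0, "ry": 0, "rz": 0}
    - {"dx": 0, "dy": -0.025, "dz": 0, "rx": 0, "ry": 0, "rz": 0}
    - {"dx": 0, "dy": -0.025, "dz": 0, "rx": 0, "ry": 0, "rz": 0}
    - {"dx": 0, "dy": -0.014, "dz": 0, "rx": 0, "ry": 0, "rz": 0}

```text
t: 18.7
position: [497.7, -167.4, 98.0]
eef_rot: [0.081, -3.14, -0.0]
wrist_force: [-3.3, 1.4, 8.7]
finger_gap: 10.2
grip_force: 39.5
```

>>> play_rows:
  motion:
    - {"dx": 0, "dy": -0.007, "dz": 0, "rx": 0, "ry": 0, "rz": 0}
    - {"dx": 0, "dy": 0, "dz": 0, "rx": 0, "ry": 0, "rz": 0}
    - {"dx": 0, "dy": 0, "dz": 0, "rx": 0, "ry": 0, "rz": 0}
    - {"dx": 0, "dy": 0, "dz": 0, "rx": 0, "ry": 0, "rz": 0}

```text
t: 19.1
position: [497.9, -169.8, 98.0]
eef_rot: [-0.081, 3.14, -0.0]
wrist_force: [-2.2, -0.5, 7.2]
finger_gap: 10.5
grip_force: 39.4
```

```bash
python3 go.py 497.5 -170.6 98 92.7; python3 - <<'E'
from m import *
d=cam('top'); m=caddy(d,(320,420,150,270))
for s,c,l in comps(m,8):
    q=np.array([plane(d,u,v,52)[:2] for v,u in np.argwhere(l)]); print(s[:4],cv2.fitLine(q.astype(np.float32),2,0,.01,.01).ravel().round(3),q.min(0).round(),q.max(0).round())
E
```

```text
t 19.1 p [ 497.9 -169.8   98. ] yaw 92.95 tilt 0.01 F [-2.2 -0.5  7.2] gap 10.5 grip 39.4 j [-0.45  0.54  1.93 -0.    0.67 -2.08]
turn share [-0.      0.      0.0014] shift share [ 0.0011 -0.0019  0.0001] after turn [ 0.0011 -0.0019  0.0001] mm 0.9
[370 184  27  13] [ 1.82000e-01  9.83000e-01  5.49861e+02 -3.12650e+02] [ 522. -346.] [ 558. -273.]
[396 200   2   6] [ 9.90000e-01  1.43000e-01  5.04032e+02 -3.45912e+02] [ 496. -347.] [ 511. -344.]
[388 208  12  13] [   0.8     -0.601  463.313 -339.066] [ 453. -350.] [ 488. -319.]
[352 220  35   4] [ 5.10000e-02 -9.99000e-01  4.52491e+02 -2.63418e+02] [ 448. -313.] [ 456. -218.]
```

>>> play_rows:
  motion:
    - {"dx": 0, "dy": 0, "dz": 0, "rx": 0, "ry": 0, "rz": 0}
    - {"dx": 0, "dy": 0, "dz": 0, "rx": 0, "ry": 0, "rz": 0}
    - {"dx": 0, "dy": 0, "dz": 0, "rx": 0, "ry": 0, "rz": 0}
    - {"dx": 0, "dy": 0, "dz": 0, "rx": 0, "ry": 0, "rz": 0}
    - {"dx": 0, "dy": 0, "dz": 0, "rx": 0, "ry": 0, "rz": 0}
    - {"dx": 0, "dy": 0, "dz": 0, "rx": 0, "ry": 0, "rz": 0}
  jaw: 0.3

```text
t: 19.75
position: [498.0, -169.7, 97.6]
eef_rot: [0.081, -3.14, -0.0]
wrist_force: [-0.4, 0.8, 0.6]
finger_gap: 55.8
grip_force: 0.0
```

>>> play_rows:
  motion:
    - {"dx": 0, "dy": 0, "dz": -0.04, "rx": 0, "ry": 0, "rz": 0}
    - {"dx": 0, "dy": 0, "dz": -0.08, "rx": 0, "ry": 0, "rz": 0}
    - {"dx": 0, "dy": 0, "dz": -0.1, "rx": 0, "ry": 0, "rz": 0}
    - {"dx": 0, "dy": 0, "dz": -0.1, "rx": 0, "ry": 0, "rz": 0}
    - {"dx": 0, "dy": 0.1, "dz": 0, "rx": 0, "ry": 0, "rz": 0}
    - {"dx": 0, "dy": 0.1, "dz": 0, "rx": 0, "ry": 0, "rz": 0}
    - {"dx": 0, "dy": 0.1, "dz": 0, "rx": 0, "ry": 0, "rz": 0}
    - {"dx": 0, "dy": 0.1, "dz": 0, "rx": 0, "ry": 0, "rz": 0}
    - {"dx": 0, "dy": 0.1, "dz": 0, "rx": 0, "ry": 0, "rz": 0}
    - {"dx": 0, "dy": 0, "dz": 0, "rx": 0, "ry": 0, "rz": 0}

```text
t: 20.75
position: [487.0, 33.5, 225.8]
eef_rot: [0.087, -3.14, -0.001]
wrist_force: [-0.5, -0.1, -0.4]
finger_gap: 55.3
grip_force: 0.0
```

```bash
python3 go.py; python3 - <<'E'
from m import *
d=cam('top'); m=caddy(d,(310,420,150,270)); pts=np.array([plane(d,u,v,52) for v,u in np.argwhere(m)]); print('caddy',rect(pts))
e=cam('scene'); a=cv2.resize(d['color'][150:260,290:440,::-1],(600,440)); b=cv2.resize(e['color'][170:300,300:470,::-1],(784,600)); cv2.imwrite('pics/end_s.png',b); cv2.imwrite('pics/end_t.png',a)
E
```

```text
t 20.75 p [487.   33.5 225.8] yaw 93.18 tilt 0.04 F [-0.5 -0.1 -0.4] gap 55.3 grip 0.0 j [-0.07  0.3   1.89  0.    0.95 -1.69]
caddy (array([ 502.29208374, -264.09121704]), 170.83303833007812, 107.11372375488281, -87.40659689903259)
```

View pics/end_s.png

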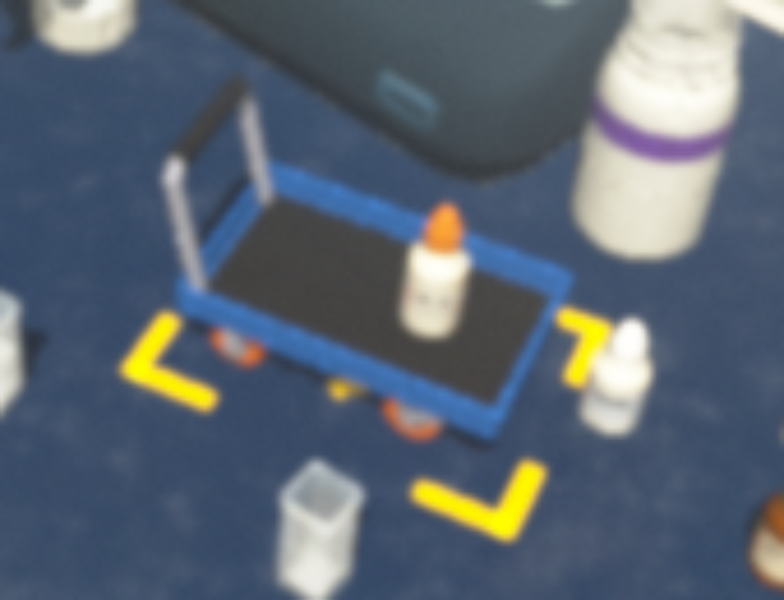

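View pics/end_t.png

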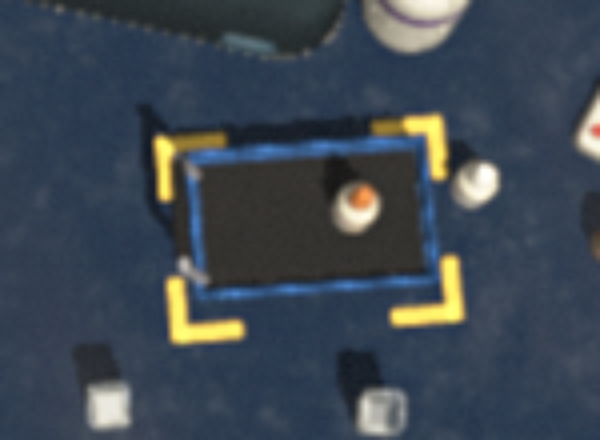

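Both views show the caddy squarely inside the tape corners. Its measured centre is (502.3, -264.1) against the mark's (502, -265.5), and its heading is about -87.4°. The bottle is upright and the visible front castor, at (415,415) in the scene crop, trails straight. The robot is clear, so I'm handing in.

```bash
python3 -c "
from station import robot
print(robot.sign_off())"
```

```text
the job is handed in; nothing more can be done
None
```

The job is handed in: I tipped the bottle to about 45° and stood it in the tray, then rolled the caddy onto the mark, about 1.5 mm off centre and 0.1° off heading as I measured it, and let go; only one front castor was visible, trailing straight, and the sign-off returned no verdict.

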